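# Zero the readout and give the shear machine one turn

## Robot

A 6-joint arm with a two-finger parallel gripper is mounted at the origin on the work surface. World frame = base frame: x ahead of the robot, y to its left, z up, the work surface at z = 0. Lengths are in m, angles in rad, forces in N, time in s.
With the tool pointing down it reaches from about 0.275 to 0.75 m from the base axis. Payload 10.2 kg.
Tool frame: the origin (TCP) lies at the very end of the fingers, on their centre line; the grasp point (between the pads) lies 19 mm behind it; z points along the fingers, y is the line along which they close (so a half turn about z gives the same grasp; the last joint's range is limited). The gripper opens to 88 mm and grips with 3 to 60 N. Pads are 18 mm wide; open, the fingers measure 123 mm over their backs; the gripper's body (75 mm by 187 mm) begins 45 mm behind the grasp point.
Start: joints at [-1.379, 0.313, 1.498, -0, 1.331, -0.223], TCP at [0.212, -0.48, 0.239] pointing down, gripper open.
Joint ranges: [-2.94, 2.94], [-0.97, 2.17], [0.19, 2.56], [-1.23, 4.37], [0.02, 3.11], [-2.88, 2.88]. Speed limits (rad/s): [2.39, 2.39, 3.01, 3.14, 3.14, 3.14].

## Interface

Orientations are given as a unit quaternion [x, y, z, w].
In Python, from rig import state, camera, finish_job, spot_in, regions_of gives the robot as it stands.
- The arm moves only by the tool play_rows, never from a script. Its argument "steps" is a list that holds one entry, the list of rows, each a list of 7 numbers: the shift along the world's x, y, z in m, then the turn, a rotation vector about the world's x, y, z in degrees, then the gripper's target within -1 to 1 (shut at 1, half-way at 0, fully open at -1). In form: [[[tx, ty, tz, wx, wy, wz, gripper], ...]]. A call has 1 to 5 rows; each row is the pose to reach, as a shift and turn from the pose commanded when the call began; what a row does not reach only later rows make up. A row lasts 1/12 s, in which the tool goes at most 41.7 mm and 7.16 degrees, less where a joint would pass 70% of its speed; a pose out of reach is approached as far as the arm can. A call with a gripper value outside its range is refused whole. The fingers move at their own pace and stop on an object; the grip force is fixed at half the most. Time passes only in rows, so rows that repeat a pose let the fingers close. It gives the time, the measured TCP pose, the force, the opening and the grip force at its end, in the units of the state.
- state(): the state, without advancing time (a new reading comes with each control period).
- camera(name): name is "scene" or "top" or "wrist"; returns a dict with "frame" (400x640x3 uint8, red, green, blue), "z_map" (400x640 float32, m along the optical axis (not along the pixel's ray), 0 where there is no reading), "mtx" (3x3 intrinsics, pixels), "distortion" ([k1, k2, p1, p2, k3] as OpenCV has them; the pictures are not rectified), "rvec" (rotation vector, rad) and "tvec" (3), from world to camera coordinates, as OpenCV has them. Camera axes: x right, y down, z forward; pixel columns grow to the right and rows downward; lengths in m; the calibration is good to about 2 mm. A picture is of the moment at which its call begins.
- finish_job(): hands the job in; it is judged then, once.
Trained networks look in a picture, given as the dict that the camera call returned (one of the last four; its "shot" number tells which), for a name from the list of things; names that differ only in an ending like _2 or _b are one class to them, and where a whole thing is asked for, a point or a joint stands for the part that bears it (a point fixed in the world has none). Each returns a list of dicts, best first, with "score" (0 to 1); they miss things now and then, are a little off and sometimes report something else, mostly with a low value. They report only what shows in the picture. A call takes as long as a camera call.
- spot_in(picture, thing): "pixel" ([column, row] in pixels, amid what is visible of it).
- regions_of(picture, thing): "mask" (400x640 bool, what is visible of it) and "pixel" ([column, row] in pixels, amid what is visible of it).
The state is a dict: "time": time; "q": joint angles; "joint_velocities": joint speeds; "tau": joint torques, N m; "position": TCP position; "tool_rot": TCP orientation; "force": force on the tool from outside, world axes, zero at the start; "torque": the same for the moment, N m; "finger_gap": opening from 0.0 (shut) to 1.0 (fully open); "grip_force": force on a finger pad.
Only numpy, scipy, OpenCV 4.12 (cv2) and the standard library are available. Lean on these libraries where they do the work, as an engineer would, in place of code of your own. Each camera call takes 0.05 s, during which the arm holds its last target. There are 200 camera calls.

## Task

Press the red zero button on the readout fully down and let it come back up; then, with the fingers pushing on the yellow handle, push the hand wheel clockwise (seen from above) through exactly one full turn, so that the handle comes to rest where it started. Grasp or lift nothing, do not pull the handle up, and leave everything else on the table where it is.

Things in the scene. Friction and masses are not known exactly. Their poses are not given: they have to be found in the camera images.
- wheel_hub (a point): Centre of the blue three-spoked hand wheel, on its axis, 107 mm above the table, level with the top of the rim. The wheel lies flat (axis vertical) on top of the round grey gear housing (170 mm across, 74 mm tall) of a small shear machine; the rim's tube is 14 mm thick, its centre line 70 mm from the axis, its top 107 mm above the table. Nothing but the yellow handle rises above the hub's top (122 mm above the table at most).
- handle_mid (a point): Mid-height of the yellow upright handle that stands at the outer end of one spoke of the hand wheel: 70 mm from the wheel's axis, 24 mm thick, from 108 to 155 mm above the table; this point lies on its axis, 132 mm above the table. It goes round with the wheel. It takes about 2 to 3 N, pushed along the circle, to turn the wheel.
- wheel (a joint): Angle of the hand wheel (rad): grows clockwise as seen from above. It may read anything from 0 to 5 at the start; the wheel turns freely either way past the start, has no stop within two turns, is slightly stiff and stays where it is left. It also drives the machine's carriage 6 mm per turn along the bed, on the side away from the robot; the bed and carriage stay below the wheel.
- handle (a joint): How far the yellow handle is pulled up out of the wheel (m), 0 when seated as at the start; a spring of 3 N or more keeps it down.
- zero_top (a point): Centre of the top of the round red zero button (28 mm across) on the flat top of the black digital readout, a fixed box 120 x 120 mm, 50 mm tall. The button is pressed straight down; the readout stands left or right of the machine.
- zero (a joint): How far the zero button is pressed (m): 0 up, 0.006 fully down; a spring of about 4 N at full depth returns it.
- cutter: Brass soil-cutting ring, 64 mm across, 25 mm tall, standing in the steel tray; origin at the centre of its underside. Loose, to be left where it is.
- stone: Terracotta-coloured porous disc, 44 mm across, 8 mm thick, lying in the steel tray; origin at the centre of its underside. Loose, to be left where it is.
- jar: Amber sample jar with a white cap, 64 mm across, 85 mm tall; origin at the centre of its underside. Loose, to be left where it is.
- weight: Dark steel weight with a knob on top, 70 mm across, 60 mm tall; origin at the centre of its underside. Loose, to be left where it is.
- tin: Open aluminium moisture tin, 72 mm across, 45 mm tall; origin at the centre of its underside. Loose, to be left where it is.
- spatula: Spatula lying flat and crosswise between the robot and the machine, 180 mm long; origin at the centre of its underside. Loose, to be left where it is.
- tamper: Upright aluminium tamper, 50 mm across the foot, 115 mm tall; origin at the centre of its underside. Loose, to be left where it is.

How it is judged:
On the way, in this order (a step that is already met when the one before it is completed fails the run):
1. the zero button is pressed fully down before the wheel has been turned (value of joint zero above 0.0045 m and distance of handle_mid from where it was at the start of the episode below 0.008 m), for 0.05 s.
2. the zero button has come back up and the handle is on the far side of its circle, about half a turn on (value of joint zero below 0.0015 m and distance of handle_mid from where it was at the start of the episode above 0.12 m), for 0.05 s.
At the end, for the whole second after the job is handed in: The wheel has gone one turn clockwise, neither none nor two, and rests with its handle within 12 mm of where it started; the button is up, the handle seated (within 3 mm) and every loose thing within 20 mm of its place (distance of handle_mid from where it was at the start of the episode below 0.012 m and value of joint wheel between 5.8 and 11.8 rad and velocity of joint wheel between -0.05 and 0.05 rad/s and value of joint zero below 0.0015 m and value of joint handle below 0.003 m and distance of each of cutter, stone, jar, weight, tin, spatula, tamper from where it was at the start of the episode below 0.02 m); the robot touches nothing.
It fails at once if a loose thing is moved or lifted by more than 20 mm (distance of any of cutter, stone, jar, weight, tin, spatula, tamper from where it was at the start of the episode above 0.02 m).
It fails at once if the handle is pulled up by more than 6 mm (value of joint handle above 0.006 m).
It also fails if it takes over 72 s, if anything falls off the work surface, if the arm or the gripper's body presses on something with over 40 N, if the wrist force passes 120 N, or if a joint passes its speed limit or range.

## Working session

There is one attempt and no reset: what is moved stays moved. The work goes in short steps, Python scripts to look and compute and a tool call to move; the robot and the scene stay as the last step left them, time stands still between calls to the robot, and variables do not carry over. Pictures are saved under pics/ and viewed, at most 10 in all, crops included, and the job is handed in when it is done.

Besides the shell and the picture viewer there is one more tool, called in YAML: its name, and indented under it one key for each argument. play_rows: Moves the arm, as the interface text tells. Its arguments: {"type":"object","properties":{"steps":{"type":"array"}},"required":["steps"]}

```bash
mkdir -p pics
cat > h.py <<'E'
import numpy as np, cv2
from rig import state, camera, finish_job, spot_in, regions_of
def ray(p,uv):
    R,_=cv2.Rodrigues(np.array(p["rvec"],float)); t=np.array(p["tvec"],float).ravel()
    n=cv2.undistortPoints(np.array([[uv]],float),np.array(p["mtx"],float),np.array(p["distortion"],float)).ravel()
    return -R.T@t, R.T@np.array([n[0],n[1],1.0])   # scaled: depth z
def atz(p,uv,z):
    c,d=ray(p,uv); return c+d*(z-c[2])/d[2]
def atd(p,uv):
    c,d=ray(p,uv); u,v=int(round(uv[0])),int(round(uv[1])); w=p["z_map"][max(v-1,0):v+2,max(u-1,0):u+2]; w=w[w>0]
    return c+d*np.median(w) if w.size else None
def save(p,n): cv2.imwrite(f"pics/{n}.png",p["frame"][:,:,::-1])
E
python3 - <<'E'
from h import *
np.set_printoptions(precision=4,suppress=True)
for n in("top","scene"):
    p=camera(n); save(p,n+"0"); print(n)
    for k in "wheel_hub handle_mid zero_top cutter stone jar weight tin spatula tamper".split():
        r=spot_in(p,k)[:2]
        for q in r: print(k,round(q["score"],2),np.round(q["pixel"]),atd(p,q["pixel"]))
print({k:v for k,v in state().items() if k in("time","position","tool_rot","force")})
E
```

```text
top
wheel_hub 0.62 [316. 193.] [ 0.5481 -0.0028  0.1167]
handle_mid 0.55 [314. 212.] [0.4797 0.0027 0.1556]
zero_top 0.41 [227. 230.] [0.4297 0.2994 0.0639]
cutter 0.48 [224. 229.] [0.4328 0.3087 0.0736]
stone 0.28 [458. 232.] [ 0.4297 -0.5002  0.0048]
stone 0.16 [220. 230.] [0.4283 0.3217 0.0737]
jar 0.75 [200. 165.] [0.6514 0.3946 0.0854]
weight 0.89 [420. 165.] [ 0.6666 -0.3727  0.0298]
tin 0.91 [458. 231.] [ 0.4339 -0.5031  0.0054]
tin 0.23 [421. 164.] [ 0.669  -0.3745  0.0365]
spatula 0.58 [307. 242.] [0.3969 0.0266 0.0018]
tamper 0.63 [160. 206.] [0.5097 0.5285 0.0718]
scene
wheel_hub 0.78 [315. 204.] [ 0.5588 -0.03    0.1147]
wheel_hub 0.69 [239. 314.] [ 0.687  -0.3744  0.0336]
cutter 0.48 [245. 243.] [ 0.487  -0.2446  0.0242]
stone 0.64 [217. 235.] [ 0.399  -0.2956  0.0127]
stone 0.15 [285. 197.] [ 0.396  -0.0379  0.0199]
jar 0.62 [431. 179.] [0.6661 0.3869 0.061 ]
weight 0.89 [240. 315.] [ 0.6907 -0.3736  0.0313]
tin 0.58 [156. 271.] [ 0.4065 -0.4988  0.0064]
spatula 0.54 [287. 195.] [ 0.3909 -0.0266  0.0205]
spatula 0.16 [307. 182.] [ 0.4854 -0.0073  0.141 ]
tamper 0.47 [422. 144.] [0.505  0.5268 0.0453]
{'time': 1.1, 'position': array([ 0.2116, -0.4805,  0.2387]), 'tool_rot': array([ 0.9786,  0.2059, -0.    , -0.    ]), 'force': array([-0.199 , -1.4374, -0.0708])}
```

View pics/top0.png

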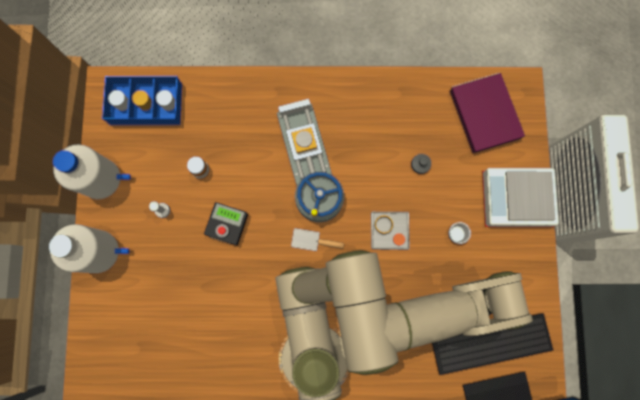

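View pics/scene0.png

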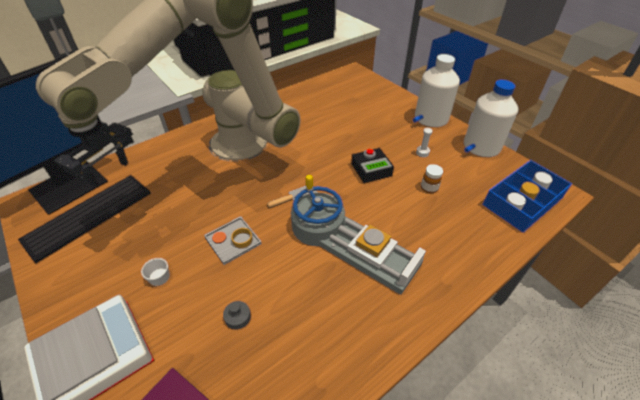

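The top view shows the hub near (319,193), the yellow handle at (314,212) on the robot's side, and the red button at (222,230). In the scene view they are at about (317,203), (309,182) and (370,154). I'll refine these by colour in both views.

Run:
```python
from h import *
np.set_printoptions(precision=4,suppress=True)
W={"top":dict(y=(314,212,8),r=(222,230,9),b=(319,194,30)),"scene":dict(y=(309,182,10),r=(370,154,10),b=(317,204,32))}
rays={}
for n in W:
    p=camera(n); hsv=cv2.cvtColor(p["frame"],cv2.COLOR_RGB2HSV).astype(int); H,S,V=hsv.transpose(2,0,1)
    vv,uu=np.mgrid[:400,:640]
    M=dict(y=(abs(H-27)<7)&(S>150)&(V>90),r=((H<6)|(H>172))&(S>150)&(V>90),b=(abs(H-110)<12)&(S>120))
    for k,(u,v,r) in W[n].items():
        m=M[k]&(np.hypot(uu-u,vv-v)<r); c=(uu[m].mean(),vv[m].mean())
        pts=np.array([atd(p,(a,b)) for a,b in zip(uu[m],vv[m])if p["z_map"][b,a]>0])
        print(n,k,m.sum(),np.round(c,1),"depth med",np.median(pts,0),"zmax",pts[:,2].max())
        rays.setdefault(k,[]).append(ray(p,c))
        z=dict(y=.145 if n=="top" else .132,r=.058,b=.107)[k]; print("   atz",atz(p,c,z))
        if k=="b":
            P=np.array([atz(p,(a,b),.107)[:2] for a,b in zip(uu[m],vv[m])])
            print("   circ",cv2.minEnclosingCircle(P.astype(np.float32)))
for k,((c1,d1),(c2,d2)) in rays.items():
    s=np.linalg.lstsq(np.c_[d1,-d2],c2-c1,rcond=None)[0]; a,b=c1+s[0]*d1,c2+s[1]*d2
    print(k,"tri",(a+b)/2,"gap",np.linalg.norm(a-b))
```

```text
top y 34 [313.7 212. ] depth med [0.4803 0.004  0.1528] zmax 0.155236513587246
   atz [0.4815 0.0048 0.145 ]
top r 39 [221.1 230.1] depth med [0.4296 0.3165 0.0735] zmax 0.07598184892428383
   atz [0.4309 0.3194 0.058 ]
top b 412 [319.9 191.9] depth med [ 0.5579 -0.0164  0.1055] zmax 0.11590605257691133
   atz [ 0.5546 -0.0158  0.107 ]
   circ ((0.5484398603439331, -0.014081216417253017), 0.07342689484357834)
scene y 90 [309.  181.1] depth med [ 0.4893 -0.0006  0.1406] zmax 0.15667639543199974
   atz [0.4806 0.0048 0.132 ]
scene r 27 [369.6 151.4] depth med [0.4339 0.3118 0.0706] zmax 0.07368077421918695
   atz [0.4232 0.324  0.058 ]
scene b 550 [317.9 206.6] depth med [ 0.565  -0.0249  0.1055] zmax 0.11844321683745496
   atz [ 0.5649 -0.0249  0.107 ]
   circ ((0.5555619597434998, -0.019881317391991615), 0.07457924634218216)
y tri [0.4827 0.0042 0.134 ] gap 0.0013962813243228124
r tri [0.4298 0.3176 0.0654] gap 0.001063059703453834
b tri [ 0.5562 -0.017   0.0946] gap 0.0022716088838903806
```

Measured positions: button at about (0.430, 0.317), handle at (0.4815, 0.0045) and hub at (0.549, -0.0145). I'll move to the button with the fingers shut, turning the tool on the way to a yaw from which it can follow most of the wheel turn.

play_rows:
  steps:
    - [[0.036, 0.133, 0, 0, 0, 35.5, 1], [0.036, 0.133, 0, 0, 0, 35.5, 1], [0.036, 0.133, 0, 0, 0, 35.5, 1], [0.036, 0.133, 0, 0, 0, 35.5, 1], [0.036, 0.133, 0, 0, 0, 35.5, 1]]

```text
time: 1.62
position: [0.2483, -0.3449, 0.2392]
tool_rot: [0.867, 0.498, 0.0, 0.0]
force: [-1.1, -0.9, -0.3]
finger_gap: 0.65
grip_force: 0.0
```

play_rows:
  steps:
    - [[0.036, 0.133, 0, 0, 0, 35.5, 1], [0.036, 0.133, 0, 0, 0, 35.5, 1], [0.036, 0.133, 0, 0, 0, 35.5, 1], [0.036, 0.133, 0, 0, 0, 35.5, 1], [0.036, 0.133, 0, 0, 0, 35.5, 1]]

```text
time: 2.03
position: [0.2841, -0.2119, 0.239]
tool_rot: [0.674, 0.739, 0.0, 0.0]
force: [0.5, -1.1, 0.8]
finger_gap: 0.265
grip_force: 0.0
```

play_rows:
  steps:
    - [[0.036, 0.133, 0, 0, 0, 35.5, 1], [0.036, 0.133, 0, 0, 0, 35.5, 1], [0.036, 0.133, 0, 0, 0, 35.5, 1], [0.036, 0.133, 0, 0, 0, 35.5, 1], [0.036, 0.133, 0, 0, 0, 35.5, 1]]

```text
time: 2.45
position: [0.3199, -0.0789, 0.2389]
tool_rot: [0.416, 0.91, 0.0, 0.0]
force: [-0.6, -0.6, -0.2]
finger_gap: 0.005
grip_force: 0.0
```

play_rows:
  steps:
    - [[0.036, 0.133, 0, 0, 0, 35.5, 1], [0.036, 0.133, 0, 0, 0, 35.5, 1], [0.036, 0.133, 0, 0, 0, 35.5, 1], [0.036, 0.133, 0, 0, 0, 35.5, 1], [0.036, 0.133, 0, 0, 0, 35.5, 1]]

```text
time: 2.87
position: [0.3557, 0.0542, 0.2388]
tool_rot: [0.118, 0.993, 0.0, 0.0]
force: [0.4, -1.5, 0.3]
finger_gap: 0.009
grip_force: 0.0
```

play_rows:
  steps:
    - [[0.036, 0.133, 0, 0, 0, 35.5, 1], [0.036, 0.133, 0, 0, 0, 35.5, 1], [0.036, 0.133, 0, 0, 0, 35.5, 1], [0.036, 0.133, 0, 0, 0, 35.5, 1], [0.036, 0.133, 0, 0, 0, 35.5, 1]]

```text
time: 3.28
position: [0.3918, 0.1871, 0.2385]
tool_rot: [-0.189, 0.982, 0.0, -0.0]
force: [-0.5, -0.2, 0.9]
finger_gap: 0.005
grip_force: 0.0
```

Run:
```python
from h import *
np.set_printoptions(precision=4,suppress=True)
p=camera("wrist"); save(p,"w1")
for k in("zero_top","handle_mid","wheel_hub"):
    for q in spot_in(p,k)[:2]: print(k,q["score"],q["pixel"],atd(p,q["pixel"]))
hsv=cv2.cvtColor(p["frame"],cv2.COLOR_RGB2HSV).astype(int);H,S,V=hsv.transpose(2,0,1)
m=((H<6)|(H>172))&(S>150)&(V>90); v,u=np.nonzero(m); P=np.array([atd(p,x) for x in zip(u,v) if p["z_map"][x[1],x[0]]>0])
print(len(P), np.median(P,0) if len(P) else 0, P.min(0),P.max(0)); print(state()["position"])
```

```text
zero_top 0.97 [417.6, 246.8] [0.4254 0.3133 0.0719]
handle_mid 0.91 [92.3, 212.8] [0.4723 0.0125 0.1466]
wheel_hub 0.61 [90.2, 239.3] [ 0.5291 -0.0103  0.1057]
446 [0.4265 0.314  0.0716] [0.4145 0.3022 0.0639] [0.4404 0.3283 0.0725]
[0.3915 0.1843 0.2387]
```

play_rows:
  steps:
    - [[0.036, 0.131, -0.05, 0, 0, 35.5, 1], [0.036, 0.131, -0.05, 0, 0, 35.5, 1], [0.036, 0.131, -0.1, 0, 0, 35.5, 1], [0.036, 0.131, -0.14, 0, 0, 35.5, 1], [0.036, 0.131, -0.15, 0, 0, 35.5, 1]]

```text
time: 3.9
position: [0.4273, 0.3132, 0.0981]
tool_rot: [-0.476, 0.879, -0.0, 0.001]
force: [1.1, -0.2, -0.3]
finger_gap: 0.003
grip_force: 0.0
```

play_rows:
  steps:
    - [[0, 0, -0.01, 0, 0, 0, 1], [0, 0, -0.015, 0, 0, 0, 1], [0, 0, -0.018, 0, 0, 0, 1], [0, 0, -0.02, 0, 0, 0, 1], [0, 0, -0.022, 0, 0, 0, 1]]

```text
time: 4.32
position: [0.4277, 0.312, 0.0791]
tool_rot: [-0.474, 0.88, -0.0, 0.002]
force: [0.5, -0.4, -0.0]
finger_gap: 0.004
grip_force: 0.0
```

play_rows:
  steps:
    - [[0, 0.002, -0.005, 0, 0, 0, 1], [0, 0.002, -0.008, 0, 0, 0, 1], [0, 0.002, -0.01, 0, 0, 0, 1], [0, 0.002, -0.011, 0, 0, 0, 1], [0, 0.002, -0.012, 0, 0, 0, 1]]

```text
time: 4.73
position: [0.4274, 0.3145, 0.0662]
tool_rot: [-0.475, 0.88, -0.0, 0.001]
force: [-2.8, -1.9, 18.4]
finger_gap: 0.006
grip_force: 9.3
```

play_rows:
  steps:
    - [[0, 0, 0, 0, 0, 0, 1], [0, 0, 0, 0, 0, 0, 1], [0, 0, 0.03, 0, 0, 0, 1], [0, 0, 0.07, 0, 0, 0, 1], [0, 0, 0.1, 0, 0, 0, 1]]

```text
time: 5.15
position: [0.4264, 0.3143, 0.1673]
tool_rot: [-0.475, 0.88, 0.0, -0.0]
force: [0.2, -0.5, 0.5]
finger_gap: 0.003
grip_force: 0.0
```

play_rows:
  steps:
    - [[-0.01, -0.04, 0.03, 0, 0, 4, 1], [-0.02, -0.08, 0.05, 0, 0, 9, 1], [-0.03, -0.12, 0.07, 0, 0, 9, 1], [-0.03, -0.16, 0.08, 0, 0, 9, 1], [-0.03, -0.2, 0.08, 0, 0, 9, 1]]

```text
time: 5.57
position: [0.3963, 0.1274, 0.2457]
tool_rot: [-0.544, 0.839, -0.001, 0.001]
force: [1.5, -0.5, -0.0]
finger_gap: 0.007
grip_force: 0.0
```

play_rows:
  steps:
    - [[0, -0.04, 0, 0, 0, 0, 1], [0, -0.08, 0, 0, 0, 0, 1], [0, -0.12, 0, 0, 0, 0, 1], [0, -0.14, 0, 0, 0, 0, 1], [0, -0.14, 0, 0, 0, 0, 1]]

```text
time: 5.98
position: [0.4045, 0.0228, 0.2422]
tool_rot: [-0.526, 0.851, -0.013, -0.012]
force: [-0.0, 0.2, -0.3]
finger_gap: 0.006
grip_force: 0.0
```

```bash
cat > w.py <<'E'
from h import *
import sys
np.set_printoptions(precision=4,suppress=True)
p=camera("wrist"); save(p,sys.argv[1])
H,S,V=cv2.cvtColor(p["frame"],cv2.COLOR_RGB2HSV).astype(int).transpose(2,0,1); z=p["z_map"]
def cloud(m):
    v,u=np.nonzero(m&(z>0)); R,_=cv2.Rodrigues(np.array(p["rvec"],float)); t=np.array(p["tvec"],float).ravel()
    n=cv2.undistortPoints(np.c_[u,v].astype(float)[:,None],np.array(p["mtx"],float),np.array(p["distortion"],float))[:,0]
    return (np.c_[n,np.ones(len(n))]*z[v,u,None]-t)@R
Y=cloud((abs(H-27)<7)&(S>150)&(V>90)); Y=Y[(Y[:,2]>.1)&(Y[:,2]<.165)]; T=Y[Y[:,2]>.149]
if len(T): print("handle top",len(T),T.mean(0),"mid",(T.min(0)+T.max(0))/2, T.max(0)-T.min(0))
B=cloud((abs(H-110)<12)&(S>120)); B=B[(B[:,2]>.1)&(B[:,2]<.11)]
def fit(x):
    A=np.c_[2*x[:,:2],np.ones(len(x))]; s=np.linalg.lstsq(A,(x[:,:2]**2).sum(1),rcond=None)[0]; return s[:2],np.sqrt(s[2]+s[:2]@s[:2])
if len(B):
    c,r=fit(B)
    for _ in range(4):
        d=np.hypot(*(B[:,:2]-c).T); K=abs(d-.07)<.010; c,r=fit(B[K])
    print("hub",c,r,K.sum())
s=state(); print(s["position"],s["tool_rot"],s["q"])
for k in("handle_mid","wheel_hub"):
    for q in spot_in(p,k)[:1]: print(k,q["score"],q["pixel"])
E
python3 w.py w2
```

```text
handle top 476 [0.4784 0.003  0.1538] mid [0.479  0.0031 0.153 ] [0.0189 0.0199 0.0079]
hub [ 0.5454 -0.0153] 0.0685480158590342 3985
[0.4044 0.0236 0.2422] [-0.5263  0.8501 -0.0125 -0.012 ] [-0.2109  0.0462  1.8114 -0.0361  1.2843 -2.88  ]
handle_mid 0.86 [235.2, 218.5]
```

```bash
cat > plan.py <<'E'
from h import *
from scipy.spatial.transform import Rotation as Ro
hub=np.array([.547,-.0147]); phi0=164.4
def pose(th,gap=0):   # th deg clockwise, returns x,y,yaw
    yaw=236-314*th/360; a=np.radians(phi0-th); n=np.radians(yaw+180)
    xy=hub+.07*np.r_[np.cos(a),np.sin(a)]-(.021+gap)*np.r_[np.cos(n),np.sin(n)]
    return np.r_[xy,yaw]
if __name__=="__main__":
    s=state(); P=pose(0,.015); R=Ro.from_quat(s["tool_rot"])
    tgt=Ro.from_quat([np.cos(np.radians(P[2]/2)),np.sin(np.radians(P[2]/2)),0,0])
    print("start",P,"shift",P[:2]-s["position"][:2],"rotvec",np.degrees((tgt*R.inv()).as_rotvec()))
    prev=pose(0,.015)
    for c in range(11):
        rows=[]
        for i in range(5):
            k=c*5+i+1; th=max(0,min(360,7*(k-3))) if k>=3 else 0; g=max(0,.015-.005*k)
            q=pose(th,g); rows.append([round(q[0]-prev[0],4),round(q[1]-prev[1],4),0,0,0,round(q[2]-prev[2],1),1])
        prev=prev+np.array([rows[-1][0],rows[-1][1],rows[-1][5]])
        print(th,np.round(prev,4),str(rows).replace(" ",""))
E
python3 plan.py
```

```text
start [ 4.59447676e-01 -2.57209652e-02  2.36000000e+02] shift [ 0.05521151 -0.05026894] rotvec [ 1.89322853 -0.52547996 -7.62260912]
14 [4.709e-01 5.400e-03 2.238e+02] [[np.float64(0.0028),np.float64(0.0041),0,0,0,np.float64(0.0),1],[np.float64(0.0056),np.float64(0.0083),0,0,0,np.float64(0.0),1],[np.float64(0.0084),np.float64(0.0124),0,0,0,np.float64(0.0),1],[np.float64(0.0094),np.float64(0.0219),0,0,0,np.float64(-6.1),1],[np.float64(0.0115),np.float64(0.0311),0,0,0,np.float64(-12.2),1]]
49 [4.965e-01 4.370e-02 1.933e+02] [[np.float64(0.0032),np.float64(0.0088),0,0,0,np.float64(-6.1),1],[np.float64(0.0075),np.float64(0.0172),0,0,0,np.float64(-12.2),1],[np.float64(0.0127),np.float64(0.025),0,0,0,np.float64(-18.3),1],[np.float64(0.0187),np.float64(0.0321),0,0,0,np.float64(-24.4),1],[np.float64(0.0256),np.float64(0.0383),0,0,0,np.float64(-30.5),1]]
84 [5.386e-01 6.060e-02 1.627e+02] [[np.float64(0.0075),np.float64(0.0054),0,0,0,np.float64(-6.1),1],[np.float64(0.0156),np.float64(0.0099),0,0,0,np.float64(-12.2),1],[np.float64(0.0242),np.float64(0.0133),0,0,0,np.float64(-18.4),1],[np.float
[... 2394 characters left out ...]
t64(-0.0071),np.float64(0.0037),0,0,0,np.float64(-6.1),1],[np.float64(-0.0137),np.float64(0.0084),0,0,0,np.float64(-12.2),1],[np.float64(-0.0197),np.float64(0.0137),0,0,0,np.float64(-18.4),1],[np.float64(-0.0249),np.float64(0.0197),0,0,0,np.float64(-24.5),1],[np.float64(-0.0293),np.float64(0.0263),0,0,0,np.float64(-30.6),1]]
360 [ 4.839e-01 -1.640e-02 -7.800e+01] [[np.float64(-0.0036),np.float64(0.0071),0,0,0,np.float64(-6.1),1],[np.float64(-0.0062),np.float64(0.0145),0,0,0,np.float64(-12.2),1],[np.float64(-0.008),np.float64(0.0221),0,0,0,np.float64(-18.3),1],[np.float64(-0.0088),np.float64(0.0299),0,0,0,np.float64(-24.4),1],[np.float64(-0.0088),np.float64(0.0332),0,0,0,np.float64(-27.0),1]]
```

View pics/w2.png

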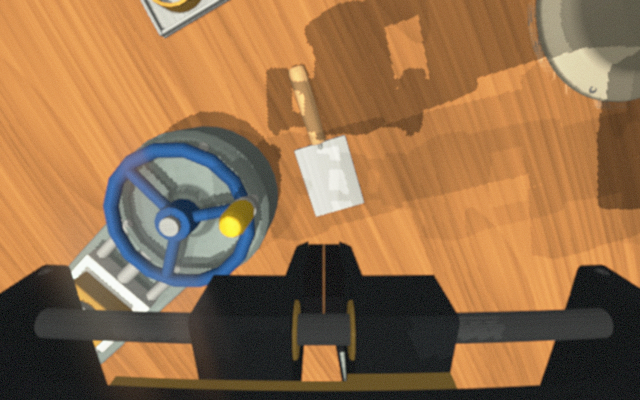

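The wrist view shows the hub at (172,223), the handle at (236,218) and the shut fingertips at (324,250), matching the estimate. I'll go behind the handle and descend.

play_rows:
  steps:
    - [[0.02, -0.03, -0.01, 1.9, -0.5, -7.6, 1], [0.04, -0.05, -0.02, 1.9, -0.5, -7.6, 1], [0.055, -0.05, -0.04, 1.9, -0.5, -7.6, 1], [0.055, -0.05, -0.04, 1.9, -0.5, -7.6, 1], [0.055, -0.05, -0.04, 1.9, -0.5, -7.6, 1]]

```text
time: 6.55
position: [0.4589, -0.0253, 0.2019]
tool_rot: [-0.47, 0.883, 0.001, -0.001]
force: [-0.5, 0.5, 0.4]
finger_gap: 0.003
grip_force: 0.0
```

```bash
python3 w.py w3; python3 plan.py|head -1
```

```text
hub [ 0.5457 -0.0159] 0.06847332479047018 2837
[ 0.4589 -0.0253  0.2028] [-0.4697  0.8828  0.0001 -0.0004] [-0.3107  0.2033  1.7387 -0.0004  1.2004 -2.8592]
handle_mid 0.74 [319.8, 240.1]
wheel_hub 0.8 [228.3, 236.9]
start [ 4.59447676e-01 -2.57209652e-02  2.36000000e+02] shift [ 0.0003127  -0.00010031] rotvec [ 0.05479518  0.07221835 -0.00020591]
```

play_rows:
  steps:
    - [[0, 0, -0.03, 0, 0, 0, 1], [0, 0, -0.06, 0, 0, 0, 1], [0, 0, -0.074, 0, 0, 0, 1], [0, 0, -0.074, 0, 0, 0, 1], [0, 0, -0.074, 0, 0, 0, 1]]

```text
time: 7.12
position: [0.4594, -0.0262, 0.1294]
tool_rot: [-0.469, 0.883, -0.0, 0.0]
force: [-0.0, -0.1, 0.4]
finger_gap: 0.003
grip_force: 0.0
```

play_rows:
  steps:
    - [[0.0028, 0.0041, 0, 0, 0, 0, 1], [0.0056, 0.0083, 0, 0, 0, 0, 1], [0.0084, 0.0124, 0, 0, 0, 0, 1], [0.0094, 0.0219, 0, 0, 0, -6.1, 1], [0.0115, 0.0311, 0, 0, 0, -12.2, 1]]

```text
time: 7.53
position: [0.4714, 0.0049, 0.1293]
tool_rot: [-0.37, 0.929, -0.001, 0.0]
force: [0.3, -1.6, 0.6]
finger_gap: 0.006
grip_force: 0.9
```

Run:
```python
from h import *
np.set_printoptions(precision=4,suppress=True)
s=state(); print(s["position"],s["tool_rot"],s["force"])
for n in("scene",):
    p=camera(n)
    cv2.imwrite("pics/s4.png",cv2.resize(p["frame"][110:260,220:440,::-1],None,fx=3,fy=3))
```

```text
[0.4714 0.0049 0.1293] [-0.37    0.929  -0.0009  0.0002] [ 0.3031 -1.6028  0.5988]
```

View pics/s4.png

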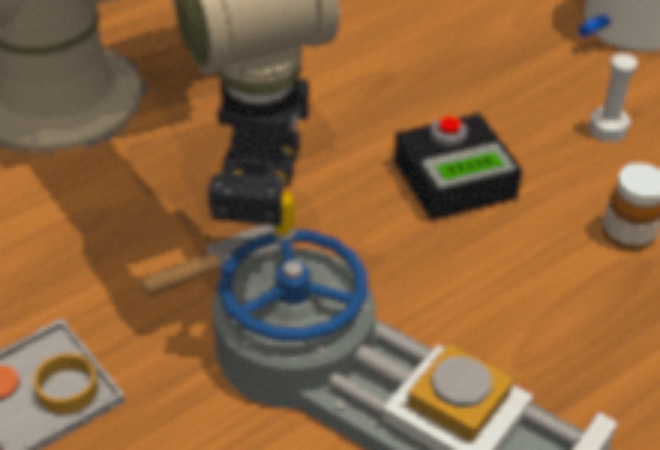

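The crop shows the fingers in contact with the yellow handle at (288,210), with the handle moving clockwise, and the button up at (450,125). I'll carry on with the planned arc.

play_rows:
  steps:
    - [[0.0032, 0.0088, 0, 0, 0, -6.1, 1], [0.0075, 0.0172, 0, 0, 0, -12.2, 1], [0.0127, 0.025, 0, 0, 0, -18.3, 1], [0.0187, 0.0321, 0, 0, 0, -24.4, 1], [0.0256, 0.0383, 0, 0, 0, -30.5, 1]]

```text
time: 8.0
position: [0.4963, 0.0437, 0.1288]
tool_rot: [-0.114, 0.993, 0.0, -0.001]
force: [-3.3, 0.2, 0.0]
finger_gap: 0.001
grip_force: 1.6
```

play_rows:
  steps:
    - [[0.0075, 0.0054, 0, 0, 0, -6.1, 1], [0.0156, 0.0099, 0, 0, 0, -12.2, 1], [0.0242, 0.0133, 0, 0, 0, -18.4, 1], [0.033, 0.0156, 0, 0, 0, -24.5, 1], [0.0421, 0.0169, 0, 0, 0, -30.6, 1]]

```text
time: 8.42
position: [0.5385, 0.0609, 0.1286]
tool_rot: [0.152, 0.988, 0.0, -0.001]
force: [-2.5, 3.5, 0.0]
finger_gap: 0.005
grip_force: 1.6
```

Run:
```python
from h import *
from plan import pose
s=state(); print(s["position"],s["tool_rot"],s["force"],s["q"],pose(84))
p=camera("scene")
cv2.imwrite("pics/s5.png",cv2.resize(p["frame"][110:260,220:440,::-1],None,fx=3,fy=3))
```

```text
[0.53854872 0.06093335 0.12863586] [ 1.52149539e-01  9.88356909e-01  3.73445052e-04 -9.99297810e-04] [-2.46825563  3.50010797  0.04289414] [-1.03993915e-01  4.60627471e-01  1.58955858e+00  9.49575916e-04
  1.09336661e+00 -1.36974168e+00] [5.38620206e-01 6.05529293e-02 1.62733333e+02]
```

View pics/s5.png

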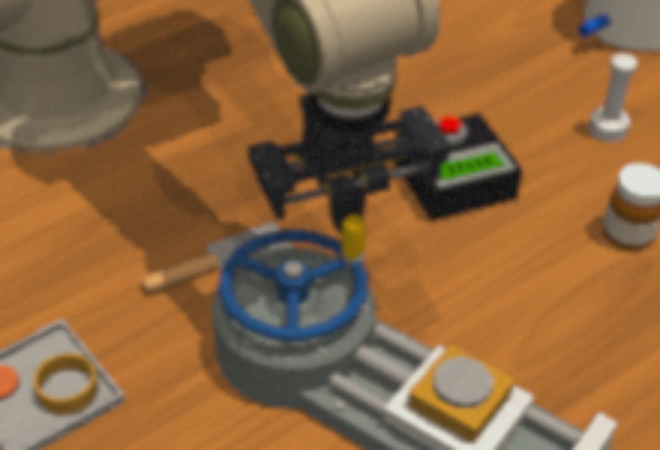

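The handle, now at (352,236), is being pushed by the fingers and everything tracks the plan. Continuing.

play_rows:
  steps:
    - [[0.0091, 0.0001, 0, 0, 0, -6.1, 1], [0.0181, -0.0008, 0, 0, 0, -12.2, 1], [0.0269, -0.0028, 0, 0, 0, -18.3, 1], [0.0354, -0.0059, 0, 0, 0, -24.4, 1], [0.0434, -0.0099, 0, 0, 0, -30.5, 1]]

```text
time: 8.88
position: [0.5823, 0.0507, 0.1287]
tool_rot: [0.406, 0.914, 0.001, -0.0]
force: [-0.6, 4.3, -0.5]
finger_gap: 0.006
grip_force: 1.6
```

play_rows:
  steps:
    - [[0.0074, -0.0049, 0, 0, 0, -6.1, 1], [0.0142, -0.0107, 0, 0, 0, -12.2, 1], [0.0202, -0.0173, 0, 0, 0, -18.3, 1], [0.0253, -0.0244, 0, 0, 0, -24.4, 1], [0.0296, -0.0322, 0, 0, 0, -30.5, 1]]

```text
time: 9.3
position: [0.6122, 0.0181, 0.1288]
tool_rot: [0.632, 0.775, 0.001, -0.0]
force: [1.1, 3.0, 0.0]
finger_gap: 0.007
grip_force: 1.4
```

play_rows:
  steps:
    - [[0.0032, -0.0081, 0, 0, 0, -6.1, 1], [0.0054, -0.0166, 0, 0, 0, -12.2, 1], [0.0066, -0.0252, 0, 0, 0, -18.3, 1], [0.0067, -0.0339, 0, 0, 0, -24.4, 1], [0.0058, -0.0424, 0, 0, 0, -30.6, 1]]

```text
time: 9.72
position: [0.618, -0.0248, 0.129]
tool_rot: [0.814, 0.581, 0.001, 0.0]
force: [2.5, 0.6, -0.6]
finger_gap: 0.008
grip_force: 1.3
```

Run:
```python
from h import *
from plan import pose
s=state(); print(s["position"],s["tool_rot"],s["force"],s["q"],pose(189))
p=camera("scene")
cv2.imwrite("pics/s6.png",cv2.resize(p["frame"][110:260,220:440,::-1],None,fx=3,fy=3))
```

```text
[ 0.61802336 -0.02482713  0.12896079] [8.14146036e-01 5.80659129e-01 1.06550769e-03 2.69357359e-04] [ 2.46833568  0.57714746 -0.6494492 ] [-0.22981286  0.61236096  1.33831101  0.00134076  1.18910902  0.10140822] [ 6.17431453e-01 -2.39659344e-02  7.11500000e+01]
```

View pics/s6.png

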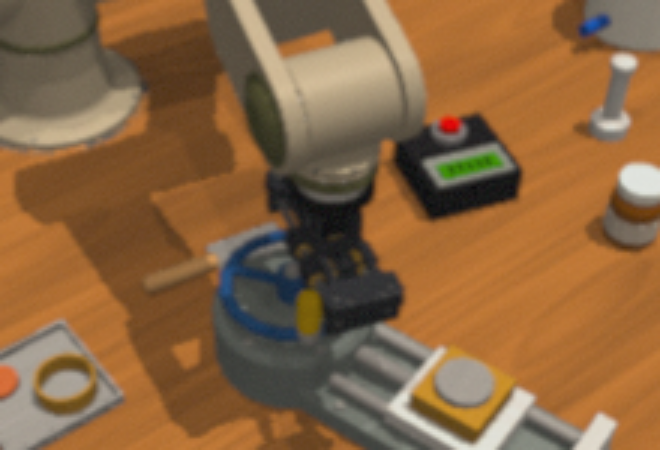

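The handle is at (310,312), past half a turn, still ahead of the fingers. Continuing.

play_rows:
  steps:
    - [[-0.002, -0.0084, 0, 0, 0, -6.1, 1], [-0.0049, -0.0165, 0, 0, 0, -12.2, 1], [-0.0088, -0.0241, 0, 0, 0, -18.3, 1], [-0.0135, -0.0311, 0, 0, 0, -24.4, 1], [-0.0191, -0.0375, 0, 0, 0, -30.5, 1]]

```text
time: 10.18
position: [0.5986, -0.0623, 0.1289]
tool_rot: [0.938, 0.347, 0.001, 0.0]
force: [2.9, 0.9, -0.7]
finger_gap: 0.005
grip_force: 1.2
```

play_rows:
  steps:
    - [[-0.0062, -0.0056, 0, 0, 0, -6.1, 1], [-0.0131, -0.0104, 0, 0, 0, -12.2, 1], [-0.0205, -0.0144, 0, 0, 0, -18.3, 1], [-0.0283, -0.0174, 0, 0, 0, -24.4, 1], [-0.0363, -0.0194, 0, 0, 0, -30.5, 1]]

```text
time: 10.6
position: [0.5622, -0.0819, 0.1289]
tool_rot: [0.996, 0.088, 0.001, 0.0]
force: [3.3, -0.6, -0.9]
finger_gap: 0.001
grip_force: 1.2
```

play_rows:
  steps:
    - [[-0.0082, -0.001, 0, 0, 0, -6.1, 1], [-0.0164, -0.001, 0, 0, 0, -12.2, 1], [-0.0245, 0, 0, 0, 0, -18.3, 1], [-0.0324, 0.002, 0, 0, 0, -24.4, 1], [-0.04, 0.0049, 0, 0, 0, -30.5, 1]]

```text
time: 11.02
position: [0.522, -0.0771, 0.129]
tool_rot: [0.984, -0.177, 0.001, 0.0]
force: [0.1, -2.4, 0.7]
finger_gap: 0.003
grip_force: 1.2
```

Run:
```python
from h import *
from plan import pose
s=state(); print(s["position"],s["tool_rot"],s["force"],s["q"],pose(294))
p=camera("scene")
cv2.imwrite("pics/s7.png",cv2.resize(p["frame"][110:260,220:440,::-1],None,fx=3,fy=3))
```

```text
[ 0.5220192  -0.07705003  0.12900617] [ 9.84146275e-01 -1.77353744e-01  1.25666757e-03  4.23381498e-04] [ 0.06796721 -2.40647455  0.74812661] [-3.68595893e-01  4.29983062e-01  1.63649265e+00 -4.05369382e-04
  1.07248884e+00  1.55898785e+00] [  0.52205898  -0.07596739 -20.43333333]
```

View pics/s7.png

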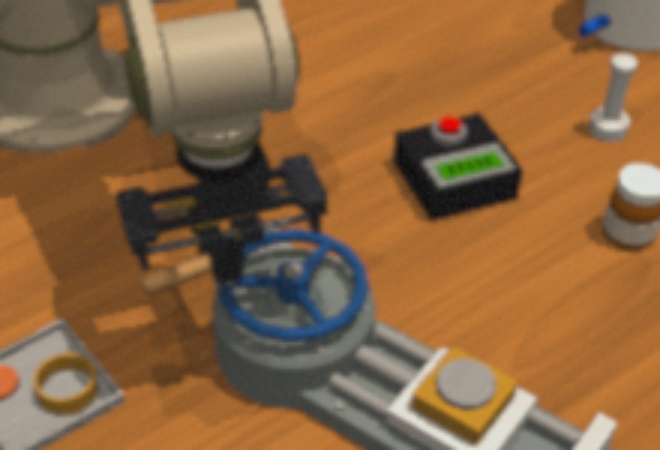

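play_rows:
  steps:
    - [[-0.0071, 0.0037, 0, 0, 0, -6.1, 1], [-0.0137, 0.0084, 0, 0, 0, -12.2, 1], [-0.0197, 0.0137, 0, 0, 0, -18.4, 1], [-0.0249, 0.0197, 0, 0, 0, -24.5, 1], [-0.0293, 0.0263, 0, 0, 0, -30.6, 1]]

```text
time: 11.48
position: [0.4928, -0.0506, 0.1289]
tool_rot: [0.903, -0.43, 0.001, 0.0]
force: [0.3, -3.0, -0.4]
finger_gap: 0.003
grip_force: 1.1
```

play_rows:
  steps:
    - [[-0.0036, 0.0071, 0, 0, 0, -6.1, 1], [-0.0062, 0.0145, 0, 0, 0, -12.2, 1], [-0.008, 0.0221, 0, 0, 0, -18.3, 1], [-0.0084, 0.026, 0, 0, 0, -21.4, 1], [-0.0086, 0.0279, 0, 0, 0, -23, 1]]

```text
time: 11.9
position: [0.4841, -0.0222, 0.1288]
tool_rot: [0.8, -0.6, 0.001, 0.0]
force: [-0.5, -2.2, -0.1]
finger_gap: 0.006
grip_force: 1.0
```

```bash
cat > y.py <<'E'
from h import *
np.set_printoptions(precision=4,suppress=True)
for n,z in(("top",.145),("scene",.132)):
    p=camera(n); H,S,V=cv2.cvtColor(p["frame"],cv2.COLOR_RGB2HSV).astype(int).transpose(2,0,1)
    m=(abs(H-27)<7)&(S>150)&(V>90); vv,uu=np.mgrid[:400,:640]
    c0=(314,212,12) if n=="top" else (309,182,22); m&=np.hypot(uu-c0[0],vv-c0[1])<c0[2]
    print(n,m.sum(), (uu[m].min(),uu[m].max(),vv[m].min(),vv[m].max(),uu[m].mean(),vv[m].mean(),atz(p,(uu[m].mean(),vv[m].mean()),z)) if m.any() else "")
    cv2.imwrite("pics/"+n+"9.png",cv2.resize(p["frame"][110:260,220:440,::-1],None,fx=3,fy=3))
s=state();print(s["position"],s["force"])
E
python3 y.py
```

```text
top 0 
scene 24 (np.int64(306), np.int64(310), np.int64(180), np.int64(189), np.float64(308.7916666666667), np.float64(185.25), array([ 0.4951, -0.0067,  0.132 ]))
[ 0.4842 -0.0222  0.1287] [ 1.015   0.0265 -1.151 ]
```

play_rows:
  steps:
    - [[0.003, -0.012, 0, 0, 0, 0, 1], [0.0, -0.04, 0.01, 0, 0, 0, 1], [-0.01, -0.08, 0.04, 0, 0, 0, 1], [-0.03, -0.11, 0.06, 0, 0, 0, 1], [-0.05, -0.14, 0.06, 0, 0, 0, 1]]

```text
time: 12.42
position: [0.4359, -0.1635, 0.1914]
tool_rot: [0.8, -0.6, 0.003, -0.0]
force: [0.9, -0.7, 0.4]
finger_gap: -0.0
grip_force: 0.0
```

```bash
python3 y.py; python3 w.py w9
```

```text
top 39 (np.int64(313), np.int64(318), np.int64(209), np.int64(216), np.float64(315.43589743589746), np.float64(212.43589743589743), array([ 0.4801, -0.0007,  0.145 ]))
scene 85 (np.int64(304), np.int64(310), np.int64(175), np.int64(188), np.float64(307.29411764705884), np.float64(181.35294117647058), array([ 0.4781, -0.    ,  0.132 ]))
[ 0.4336 -0.1659  0.1896] [ 0.9026 -0.0678 -0.8477]
hub [ 0.5475 -0.0184] 0.06784972657389243 3092
[ 0.4344 -0.1638  0.1889] [ 0.7977 -0.6031  0.001   0.0001] [-0.6136  0.2271  1.7479 -0.0002  1.1646  2.2519]
wheel_hub 0.92 [145.2, 287.7]
```

View pics/scene9.png

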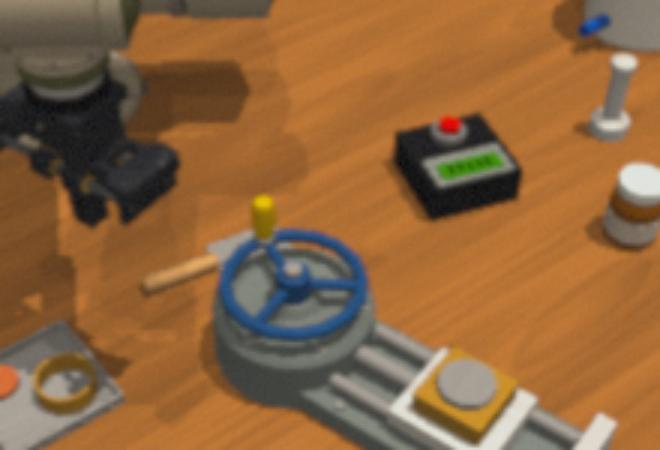

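In the same cameras the handle is about 5.5 mm (4.5°) short of its start, as planned. That is already inside tolerance, but I'll nudge it the rest of the way.

play_rows:
  steps:
    - [[0.03, 0.035, 0, 0, 0, 0, 1], [0.05, 0.07, -0.02, 0, 0, 0, 1], [0.05, 0.1, -0.05, 0, 0, 0, 1], [0.05, 0.127, -0.06, 0, 0, 0, 1], [0.05, 0.132, -0.06, 0, 0, 0, 1]]

```text
time: 13.08
position: [0.4834, -0.0235, 0.1248]
tool_rot: [0.8, -0.6, -0.003, 0.001]
force: [-0.3, 0.1, -0.3]
finger_gap: 0.004
grip_force: 0.0
```

play_rows:
  steps:
    - [[0, 0, 0, 0, 0, 0, 1]]

```text
time: 13.17
position: [0.485, -0.0264, 0.1274]
tool_rot: [0.8, -0.6, -0.001, 0.0]
force: [-0.0, -0.7, 0.3]
finger_gap: 0.003
grip_force: 0.0
```

play_rows:
  steps:
    - [[0, 0.003, 0, 0, 0, 0, 1], [0, 0.005, 0, 0, 0, 0, 1], [0, 0.007, 0, 0, 0, 0, 1], [0, 0.009, 0, 0, 0, 0, 1], [0, 0.009, 0, 0, 0, 0, 1]]

```text
time: 13.58
position: [0.4855, -0.0204, 0.1287]
tool_rot: [0.798, -0.603, 0.001, -0.0]
force: [0.9, -1.4, 1.3]
finger_gap: 0.007
grip_force: 0.5
```

play_rows:
  steps:
    - [[0.003, -0.012, 0, 0, 0, 0, 1], [0.0, -0.04, 0.01, 0, 0, 0, 1], [-0.01, -0.08, 0.04, 0, 0, 0, 1], [-0.03, -0.11, 0.06, 0, 0, 0, 1], [-0.05, -0.14, 0.06, 0, 0, 0, 1]]

```text
time: 14.0
position: [0.4368, -0.1609, 0.1911]
tool_rot: [0.798, -0.602, 0.003, -0.0]
force: [1.6, -0.8, 0.1]
finger_gap: 0.006
grip_force: 0.0
```

```bash
python3 y.py
```

```text
top 35 (np.int64(312), np.int64(317), np.int64(209), np.int64(216), np.float64(314.8), np.float64(212.6), array([0.4795, 0.0014, 0.145 ]))
scene 86 (np.int64(305), np.int64(311), np.int64(175), np.int64(188), np.float64(307.8837209302326), np.float64(181.38372093023256), array([0.4794, 0.0013, 0.132 ]))
[ 0.4345 -0.1633  0.1893] [-1.1136  0.3172 -0.2151]
```

The handle is now within about 3.5 mm of its start, the button is up, and the arm is clear. Handing in.

```bash
python3 -c "from rig import finish_job; print(finish_job())"
```

```text
the job is handed in; nothing more can be done
None
```

I pressed the zero button fully down and it came back up; I then pushed the wheel one clockwise turn by its handle, which rests about 3.5 mm from its start by the cameras, and handed the job in with the arm clear (no verdict returned).

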